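Find the balance point of a cartridge carrier on an edge stand

ROBOT

A 6-joint arm with a two-finger parallel gripper is mounted at the origin on a cart in front of the work surface, level with it; the furniture and walls round the work are solid. World frame = base frame: x ahead of the robot, y to its left, z up, the work surface at z = 0. Lengths are in mm, angles in rad, forces in N, time in s.
With the tool pointing down it reaches from about 300 to 775 mm from the base axis. Payload 14.6 kg.
Tool frame: the origin (TCP) lies at the very end of the fingers, on their centre line; the grasp point (between the pads) lies 19 mm behind it; z points along the fingers, y is the line along which they close (so a half turn about z gives the same grasp; the last joint's range is limited). The gripper opens to 94 mm and grips with 3 to 60 N. Pads are 16 mm wide; open, the fingers measure 119 mm over their backs; the gripper's body (75 mm by 177 mm) begins 78 mm behind the grasp point.
Start: joints at [-1.394, 0.3, 1.521, -0, 1.321, -0.067], TCP at [132.759, -533.727, 205.446] pointing down, gripper open.
Joint ranges: [-3.03, 3.03], [-0.79, 2.21], [0.23, 2.52], [-1.04, 4.18], [0, 3.07], [-2.55, 2.55]. Speed limits (rad/s): [2.22, 2.22, 2.57, 3.14, 3.14, 3.14].

INTERFACE

Orientations are given as [roll, pitch, yaw] about the fixed x, y, z axes, in that order (R = Rz(yaw) Ry(pitch) Rx(roll)).
In Python, from cell import manip, eyes, ticket gives the robot as it stands. The module is installed in compiled form; this text tells all that it offers.
- The arm moves only by the tool arm_command, never from a script. Its argument "plan" is a list of rows, each a list of 5 numbers: the opening, from -1 (shut) to 1 (fully open), then the shift along the tool's x, y, z in m, then the turn about the tool's z in rad. In form: [[jaw, dx, dy, dz, roll], ...]. A call has 1 to 20 rows; each row shifts and turns the commanded pose from where the row before left it, along the tool's axes as they then stand; what a row does not reach is not made up. A row lasts 1/8 s, in which the tool goes at most 62.5 mm and 10.7 degrees, less where a joint would pass 70% of its speed; a pose out of reach is approached as far as the arm can. A call is refused whole if a number of a shift passes 0.0625 or a number of a turn 0.188, either way. A call with a gripper value outside its range is refused whole. The fingers move at their own pace and stop on an object; "newtons" is the grip in N (left out, the last holds). Time passes only in rows, so rows that do not move let the fingers close. It gives the time, the measured TCP pose, the force, the opening and the grip force at its end, in the units of the state.
- manip.read_state(): the state, without advancing time (a new reading comes with each control period).
- eyes.camera(name): name is "scene" or "top"; returns a dict with "img" (400x640x3 uint8, blue, green, red), "z_map" (400x640 float32, mm along the optical axis (not along the pixel's ray), 0 where there is no reading), "fx", "fy", "cx", "cy" (pixels), "dist" ([k1, k2, p1, p2, k3] as OpenCV has them; the pictures are not rectified), "eye" and "orientation" of the camera in the world. Camera axes: x right, y down, z forward; pixel columns grow to the right and rows downward; lengths in mm; the calibration is good to about 2 mm. A picture is of the moment at which its call begins.
- ticket.sign_off(): hands the job in; it is judged then, once.
The state is a dict: "clock": time; "joints": joint angles; "qd": joint speeds; "effort": joint torques, N m; "eef_pos": TCP position; "eef_rot": TCP orientation; "wrist_force": force on the tool from outside, world axes, zero at the start; "moment": the same for the moment, N m; "finger_gap": finger opening in mm; "finger_force": force on a finger pad.
Only numpy, scipy, OpenCV 4.12 (cv2) and the standard library are available. Lean on these libraries where they do the work, as an engineer would, in place of code of your own. Each camera call takes 0.05 s, during which the arm holds its last target. There are 200 camera calls.

TASK

Find the balance point of the ink-cartridge carrier: its two cartridges are used up unequally, so it is not in the middle. Lift the carrier by its flat bar, lay it square across the edge of the little stand with the bar's middle mark on the edge, then slide it gently along, staying in contact with the edge, until it balances level on the edge alone, and leave it balancing there. Do not press the carrier hard on the stand, and leave the other things on the desk alone.

Things in the scene. Friction and masses are not known exactly. Their poses are not given: they have to be found in the camera images.
- carrier: loose, 0.23-0.31 kg: flat aluminium bar 210 x 30 x 10 mm, a dark cartridge (69 x 16 x 47 mm, its 69 mm across the bar) hung under each end in a black bracket. Starts standing on its cartridges. The ends look alike but weigh differently. Origin: middle of the bar, level with the cartridges' undersides; x along the bar, y across, z up. Bar underside z = 57, top 67 mm; bar free within x = +-83 mm
- carrier_mid (a point): middle mark (thin dark line across the bar), at the centre of the bar's underside; axes as the carrier's. The balance point is 15 to 42 mm from it along x, to which side is not known. The carrier's centre of mass lies 15 to 30 mm below the bar's underside
- stand: plain steel balancing stand, fixed on the desk: base plate 100 x 110 x 10 mm, slim post, cross arm 66 mm long (along x) and 20 mm wide, a short edge on top. The arm and edge are narrower than the bar, so fingers that hold the bar's sides pass beside them. Origin: centre of the base's underside, on the desk; x: the way the bar shall lie (either end first), y: along the edge, z up
- edge_top (a point): centre of the top of the stand's edge, 100 mm above the desk; axes as the stand's. It is 20 mm long (y) with an 8 mm wide flat (x) and rocks a little about its own line in a damped rubber bush. Within about 3 mm of the balance point the carrier settles in about 1 s, tilted 0.01 to 0.02 rad per mm of error (the low end is the heavy one); well off it tips until it leans on a rest
- rest_top (a point): top of one of two rubber rests on the cross arm, 28 mm to either side of the edge (this one at the stand's +x) and 4.5 mm lower: an unbalanced bar leans on a rest, tilted about 0.17 rad (10 degrees), its high end being the light one; slide it so that the edge comes nearer the low end
- hub: bystander: small white USB hub, 86 x 30 x 16 mm, lying; origin under its centre
- tape: bystander: roll of pale brown tape, 100 mm across, 19 mm high, lying flat; origin under its centre
- marker: bystander: felt marker, 131 x 16 x 18 mm, lying; origin under its centre
- clip: bystander: black foldback clip, 27 x 32 x 47 mm, standing; origin under its centre

How it is judged (in metres and radians):
On the way, in this order (a step that is already met when the one before it is completed fails the run):
1. the carrier lies on the stand with its middle mark on the edge (within 5 mm) (contact force between carrier and stand above 0.3 N and x of carrier_mid in the frame of edge_top between -0.005 and 0.005 m), for 0.2 s.
2. the carrier is slid along the edge in contact with it: while touching the stand its mark passes 6 to 12 mm from the edge (contact force between carrier and stand above 0.1 N and (x of carrier_mid in the frame of edge_top between 0.006 and 0.012 m or x of carrier_mid in the frame of edge_top between -0.012 and -0.006 m)), for 0.02 s.
At the end, for the whole second after the job is handed in: The carrier rests on the stand's edge alone, clear of both rests, level within 0.05 rad (3 degrees), square across the edge within 0.2 rad, still and let go (contact force between carrier and stand above 0.8 N and angle between carrier's own z axis and vertical below 0.05 rad and angle between the x axis of carrier and the x axis of stand, either way round below 0.2 rad and height (world z) of carrier_mid above 0.094 m and linear speed of carrier below 0.01 m/s and angular speed of carrier below 0.1 rad/s); the robot touches nothing.
It fails at once if the carrier is pressed or dropped on the stand with more than 25 N (contact force between carrier and stand above 25 N).
It fails at once if the hub is moved by more than 20 mm (distance of hub from where it was at the start of the episode above 0.02 m).
It fails at once if the tape is moved by more than 20 mm (distance of tape from where it was at the start of the episode above 0.02 m).
It fails at once if the marker is moved by more than 20 mm (distance of marker from where it was at the start of the episode above 0.02 m).
It fails at once if the clip is moved by more than 20 mm (distance of clip from where it was at the start of the episode above 0.02 m).
It also fails if it takes over 64 s, if anything falls off the work surface, if the arm or the gripper's body presses on something with over 40 N, if the wrist force passes 120 N, or if a joint passes its speed limit or range.

## Working session

There is one attempt and no reset: what is moved stays moved. The work goes in short steps, Python scripts to look and compute and a tool call to move; the robot and the scene stay as the last step left them, time stands still between calls to the robot, and variables do not carry over. Pictures are saved under pics/ and viewed, at most 10 in all, crops included, and the job is handed in when it is done.

Besides the shell and the picture viewer there is one more tool, called after "Request:" as name(argument=value, ...), one argument or row to a line, values as JSON. arm_command: Moves the arm, as the interface text tells. Its arguments: {"type":"object","properties":{"plan":{"type":"array"},"newtons":{"type":"number"}},"required":["plan"]}

```bash
mkdir -p pics; cat > h.py <<'E'
import numpy as np, cv2
from cell import manip, eyes, ticket
from scipy.spatial.transform import Rotation as R
def cam(n):
    c=eyes.camera(n); c['K']=np.array([[c['fx'],0,c['cx']],[0,c['fy'],c['cy']],[0,0,1.]]); c['d']=np.array(c['dist'],float)
    o=np.array(c['orientation'],float); c['R']=R.from_euler('xyz',o).as_matrix() if o.size==3 else (o if o.size==9 else R.from_quat(o).as_matrix())
    c['e']=np.array(c['eye'],float); return c
def rays(c,uv):
    p=cv2.undistortPoints(np.array(uv,float).reshape(-1,1,2),c['K'],c['d']).reshape(-1,2)
    return np.c_[p,np.ones(len(p))]@c['R'].T
def onplane(c,uv,z):
    r=rays(c,uv); return c['e']+r*((z-c['e'][2])/r[:,2])[:,None]
def cloud(c):
    v,u=np.mgrid[0:400,0:640]; r=rays(c,np.stack([u.ravel(),v.ravel()],1))
    P=c['e']+r*c['z_map'].reshape(-1,1); P[c['z_map'].ravel()==0]=np.nan
    return P.reshape(400,640,3)
E
python3 - <<'E'
from h import *
for n in('scene','top'):
    c=cam(n); cv2.imwrite(f'pics/{n}0.png',c['img']); print(n,c['e'],c['orientation'],c['fx'])
print(manip.read_state())
E
```

```text
scene [ -184.10929204 -1149.28164632  1055.30462877] [-2.24512917  0.00846113 -0.62001386] 506.97740632915514
top [ 319.12169886 -155.09096075 1185.57660275] [-2.97504177 -0.01738293 -1.59741022] 403.93775302254994
{'clock': 0.1, 'joints': array([-1.39357753e+00,  3.00392547e-01,  1.52153659e+00, -1.09045801e-05,
        1.32072676e+00, -6.66034886e-02]), 'qd': array([-0.00316189, -0.00286411, -0.00305064,  0.00015754, -0.00123561,
       -0.00016136]), 'effort': array([ 6.31894327e-04, -5.32644188e+01, -3.53283012e+01,  7.09981145e-02,
        2.34709441e-02, -4.80254232e-05]), 'eef_pos': array([ 132.72571908, -533.48691203,  204.94824884]), 'eef_rot': array([-3.14053107e+00, -6.02241231e-05,  2.43824956e-01]), 'wrist_force': array([ 0.01771272, -0.11870607,  0.0015571 ]), 'moment': array([-0.01345549,  0.0232312 ,  0.01158886]), 'finger_force': 0.0, 'finger_gap': 94.17939276455343}
```

View pics/top0.png

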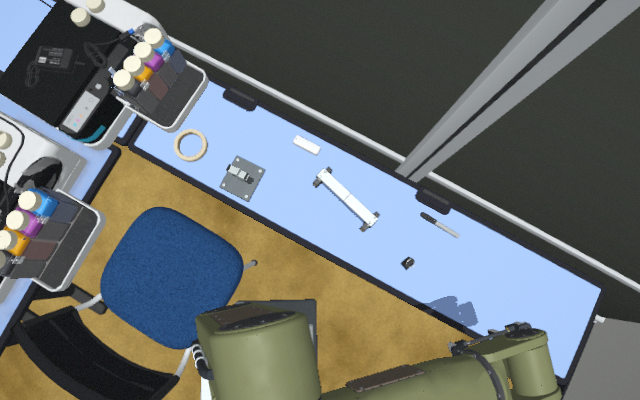

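View pics/scene0.png

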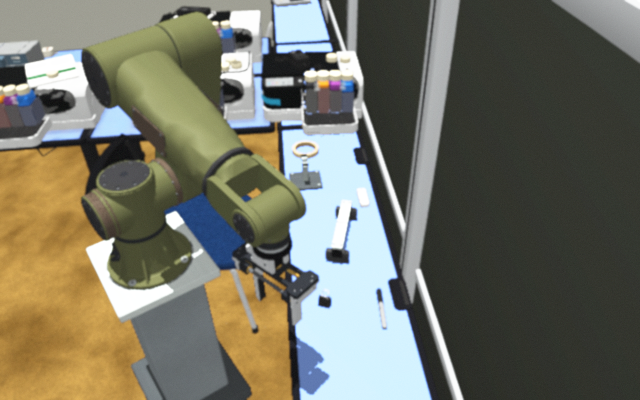

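The top view shows the bar from (322,178) to (376,221), with the stand at (243,178), tape (190,145), hub (306,145), marker (440,225) and clip (408,263). Next I'll measure the carrier and stand.

```bash
python3 - <<'E'
from h import *
c=cam('top'); P=cloud(c); im=c['img']
cv2.imwrite('pics/crop1.png',cv2.resize(im[130:245,210:390],None,fx=4.4,fy=4.4,interpolation=cv2.INTER_CUBIC))
V,U=np.mgrid[0:400,0:640]
def box(m): 
    b=cv2.minAreaRect(np.c_[U[m],V[m]].astype(np.float32)); return b,cv2.boxPoints(b)
reg=(U>310)&(U<390)&(V>160)&(V<240)
m=reg&(im.min(2)>190)&(P[...,2]>45)
m=cv2.morphologyEx(m.astype(np.uint8),cv2.MORPH_OPEN,np.ones((3,3)))>0
b,pts=box(m); print('bar px',b, 'depth z',np.nanmedian(P[m][:,2]), m.sum())
w=onplane(c,pts,67); print(w.round(1)); print('ctr',w.mean(0), onplane(c,np.c_[U[m],V[m]],67).mean(0))
d=sorted([(np.linalg.norm(w[i]-w[(i+1)%4]),w[i]-w[(i+1)%4]) for i in range(4)],key=lambda t:t[0]); print([x[0] for x in d]); v=d[-1][1]; print('yaw',np.arctan2(v[1],v[0]))
reg=(U>205)&(U<280)&(V>140)&(V<215)
for lo,hi in((6,20),(70,130)):
    m=reg&(P[...,2]>lo)&(P[...,2]<hi); Q=P[m]; print('stand',lo,m.sum(),np.median(Q,0).round(1),Q.mean(0).round(1))
    r=cv2.minAreaRect(Q[:,:2].astype(np.float32)); print(r)
# dark base plate
m=reg&(im.max(2)<170)
b,pts=box(m);w=onplane(c,pts,10);print('base',b,w.round(1),w.mean(0))
for n,(u,v) in dict(tape=(190,145),hub=(306,145),marker=(440,225),clip=(408,263)).items(): print(n,onplane(c,[[u,v]],15).round(0))
E
```

```text
bar px ((347.0693054199219, 196.92657470703125), (73.75144958496094, 10.622469902038574), 43.36342239379883) depth z 66.8193433380128 756
[[ 570.2 -182.5   67. ]
 [ 592.2 -203.9   67. ]
 [ 443.6 -349.6   67. ]
 [ 422.5 -328.1   67. ]]
ctr [ 507.1422862  -266.01300704   67.        ] [ 507.16319736 -265.84027577   67.        ]
[np.float64(30.14802633392791), np.float64(30.683538510778494), np.float64(207.33798417627474), np.float64(208.12291164788186)]
yaw 0.7755758131867696
stand 6 1064 [575.   32.7   9.7] [579.9  35.1   9.8]
((584.5174560546875, 38.230926513671875), (220.99671936035156, 219.21258544921875), 89.77376556396484)
stand 70 181 [580.4  37.2  89.8] [580.5  37.9  90.8]
((581.7518920898438, 37.85511016845703), (65.57954406738281, 21.346477508544922), 62.50615692138672)
base ((235.0, 177.5), (73.0, 58.0), 90.0) [[697.9 148.3  10. ]
 [693.4 -27.7  10. ]
 [471.1 -26.7  10. ]
 [475.1 143.7  10. ]] [584.36682425  59.37498126  10.        ]
tape [[685. 195.  15.]]
hub [[ 676. -154.   15.]]
marker [[ 425. -543.   15.]]
clip [[ 318. -441.   15.]]
```

View pics/crop1.png

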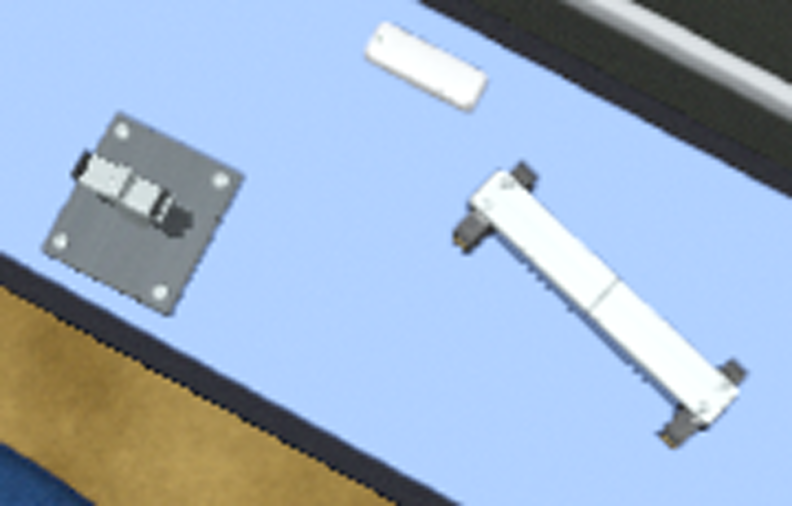

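The crop shows the stand's light arm running from (85,165) to (170,210) with its edge line at (127,183), parallel to the base sides. The carrier's mark is at crop (605,292). The depth data confirms the heights: bar 66.8, arm 90, base 10.

```bash
cat >> h.py <<'E'
def totool(d,yaw):
    c,s=np.cos(yaw),np.sin(yaw); return np.array([d[0]*c+d[1]*s, d[0]*s-d[1]*c, -d[2]])
E
python3 - <<'E'
from h import *
c=cam('top'); P=cloud(c); V,U=np.mgrid[0:400,0:640]
pt=lambda x,y:[210+x/4.4-.4,130+y/4.4-.4]
mk=onplane(c,[pt(605,292)],67)[0]; print('mark',mk)
print('edge px', onplane(c,[pt(127,183)],100)[0])
reg=(U>205)&(U<280)&(V>140)&(V<215)
Q=P[reg&(P[...,2]>97)&(P[...,2]<108)];print('edge depth',len(Q),Q.round(0)[:40].tolist(),Q.mean(0))
bp=onplane(c,[pt(120,113),pt(244,177),pt(172,315),pt(42,250)],10); print(bp.round(0),bp.mean(0))
for i in range(4):
    v=bp[(i+1)%4]-bp[i]; print(np.linalg.norm(v),np.arctan2(v[1],v[0]))
yaw=.7756
print('to bar',totool(np.array([mk[0],mk[1],43])-[132.7,-533.5,205],yaw))
E
```

```text
mark [ 509.22662467 -266.76392271   67.        ]
edge px [579.90963873  33.23475419 100.        ]
edge depth 28 [[602.0, 60.0, 98.0], [593.0, 65.0, 98.0], [592.0, 38.0, 99.0], [590.0, 38.0, 97.0], [589.0, 35.0, 100.0], [588.0, 32.0, 102.0], [586.0, 40.0, 102.0], [586.0, 37.0, 103.0], [586.0, 34.0, 101.0], [586.0, 32.0, 100.0], [584.0, 40.0, 100.0], [583.0, 37.0, 100.0], [584.0, 35.0, 99.0], [583.0, 32.0, 100.0], [581.0, 43.0, 97.0], [580.0, 40.0, 101.0], [581.0, 37.0, 99.0], [581.0, 35.0, 98.0], [578.0, 46.0, 98.0], [578.0, 40.0, 98.0], [574.0, 45.0, 105.0], [576.0, 43.0, 98.0], [574.0, 39.0, 103.0], [574.0, 37.0, 103.0], [573.0, 43.0, 98.0], [572.0, 40.0, 99.0], [573.0, 38.0, 98.0], [567.0, 16.0, 97.0]] [581.89865767  39.13418554  99.6485455 ]
[[651.  54.  10.]
 [604. -31.  10.]
 [510.  18.  10.]
 [557. 106.  10.]] [580.32257031  36.89714072  10.        ]
96.71157380000228 -2.0774958253566664
105.53130319862024 2.66208601920346
99.36841912227442 1.0844814875165698
107.51799180760723 -0.5045310765473436
to bar [455.59423977  73.17323762 162.        ]
```

Request:
arm_command(
  plan=[
    [1, 0, 0, 0, -0.133],
    [1, 0, 0, 0, -0.133],
    [1, 0, 0, 0, -0.133],
    [1, 0, 0, 0, -0.133],
    [1, 0.0455, 0.0073, 0, 0],
    [1, 0.0455, 0.0073, 0, 0],
    [1, 0.0455, 0.0073, 0, 0],
    [1, 0.0455, 0.0073, 0, 0],
    [1, 0.0455, 0.0073, 0, 0],
    [1, 0.0455, 0.0073, 0, 0],
    [1, 0.0455, 0.0073, 0, 0],
    [1, 0.0455, 0.0073, 0, 0],
    [1, 0.0455, 0.0073, 0, 0],
    [1, 0.0455, 0.0073, 0, 0],
    [1, 0, 0, 0.035, 0],
    [1, 0, 0, 0.035, 0],
    [1, 0, 0, 0.035, 0],
    [1, 0, 0, 0, 0],
    [1, 0, 0, 0, 0],
  ],
  newtons=40,
)

```text
clock: 2.58
eef_pos: [509.2, -267.6, 101.9]
eef_rot: [3.14, -0.0, 0.776]
wrist_force: [0.1, -0.1, -0.6]
finger_gap: 94.0
finger_force: 0.0
```

```bash
python3 - <<'E'
from h import *
a=cam('scene')['img'][170:290,270:400]; b=cam('top')['img'][140:260,290:420]
cv2.imwrite('pics/c2.png',cv2.resize(np.hstack([a,b]),None,fx=3,fy=3,interpolation=cv2.INTER_CUBIC))
E
```

```text
(no output)
```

View pics/c2.png

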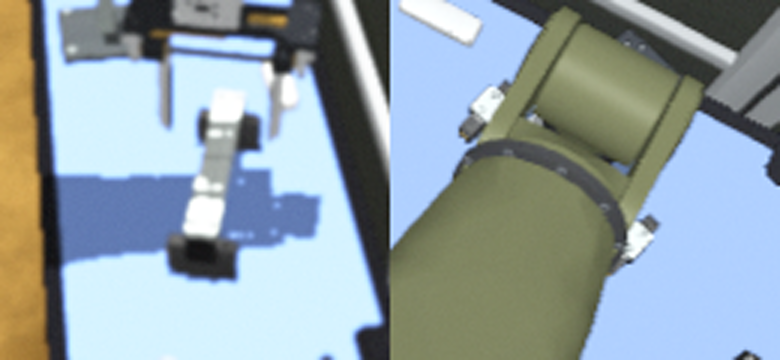

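The scene view shows both fingers straddling the bar at (168,100) and (275,105), and the top view shows the bar ends sticking out on both sides. I'll lower, grip and lift.

Request:
arm_command(
  plan=[
    [1, 0, 0, 0.02, 0],
    [1, 0, 0, 0.02, 0],
    [1, 0, 0, 0.016, 0],
    [1, 0, 0, 0, 0],
    [0, 0, 0, 0, 0],
    [-1, 0, 0, 0, 0],
    [-1, 0, 0, 0, 0],
    [-1, 0, 0, 0, 0],
    [-1, 0, 0, 0, 0],
    [-1, 0, 0, 0, 0],
    [-1, 0, 0, -0.01, 0],
    [-1, 0, 0, -0.03, 0],
    [-1, 0, 0, -0.04, 0],
    [-1, 0, 0, -0.05, 0],
    [-1, 0, 0, 0, 0],
    [-1, 0, 0, 0, 0],
    [-1, 0, 0, 0, 0],
  ],
  newtons=40,
)

```text
clock: 4.8
eef_pos: [508.1, -266.9, 172.9]
eef_rot: [-3.139, 0.001, 0.776]
wrist_force: [-0.7, -0.4, -3.3]
finger_gap: 29.2
finger_force: 40.0
```

```bash
python3 - <<'E'
from h import *
F=[];M=[]
for i in range(8):
    c=eyes.camera('scene'); s=manip.read_state(); F.append(s['wrist_force']);M.append(s['moment'])
print(np.mean(F,0),np.std(F,0),np.mean(M,0),np.std(M,0),s['eef_pos'],s['eef_rot'],s['clock'],s['finger_gap'])
m=np.mean(M,0);y=s['eef_rot'][2]; r=np.cross([0,0,1],m) # F=(0,0,-W): M=r x F
W=-np.mean(F,0)[2]; off=np.array([-(-m[1]), 0,0])
# r=(x,y): M=( -y*W, x*W )
x,yy=m[1]/W*1e3,-m[0]/W*1e3; print('W',W,'com offset world mm',x,yy,'along tool x/y',x*np.cos(y)+yy*np.sin(y),x*np.sin(y)-yy*np.cos(y))
im=c['img'];cv2.imwrite('pics/c3.png',cv2.resize(im[130:290,240:420],None,fx=3,fy=3))
E
```

```text
[-0.13334333  0.15334235 -3.12239239] [0.38844529 0.5191387  0.51233194] [-0.08291835  0.0296281   0.00279643] [0.03918931 0.02888207 0.02428747] [ 508.64634676 -267.17985081  174.26072918] [-3.14128427e+00  7.65531298e-05  7.75822497e-01] 5.2 29.129975923796106
W 3.1223923897134207 com offset world mm 9.488908585251384 26.556031094294088 along tool x/y 25.3708927210009 -12.311782005860707
```

Request:
arm_command(
  plan=[
    [-1, 0, 0, 0, -0.076],
    [-1, 0, 0, 0, -0.076],
    [-1, 0, 0, 0, -0.076],
    [-1, 0, 0, 0, -0.076],
    [-1, 0.015, -0.004, 0, 0],
    [-1, 0.0303, -0.008, 0, 0],
    [-1, 0.0303, -0.008, 0, 0],
    [-1, 0.0303, -0.008, 0, 0],
    [-1, 0.0303, -0.008, 0, 0],
    [-1, 0.0303, -0.008, 0, 0],
    [-1, 0.0303, -0.008, 0, 0],
    [-1, 0.0303, -0.008, 0, 0],
    [-1, 0.0303, -0.008, 0, 0],
    [-1, 0.0303, -0.008, 0, 0],
    [-1, 0.015, -0.004, 0.01, 0],
    [-1, 0, 0, 0.02, 0],
    [-1, 0, 0, 0.02, 0],
    [-1, 0, 0, 0, 0],
    [-1, 0, 0, 0, 0],
    [-1, 0, 0, 0, 0],
  ],
)

```text
clock: 7.7
eef_pos: [581.2, 37.4, 125.3]
eef_rot: [3.14, -0.001, 1.079]
wrist_force: [0.3, -0.6, -2.9]
finger_gap: 29.8
finger_force: 40.0
```

```bash
python3 - <<'E'
from h import *
F=[];M=[]
for i in range(20):
    c=eyes.camera('scene'); s=manip.read_state(); F.append(s['wrist_force']);M.append(s['moment'])
F,M=np.array(F),np.array(M)
print(F.mean(0),F.std(0),M.mean(0),M.std(0),s['eef_pos'],s['eef_rot'],s['clock'])
m=M.mean(0);y=s['eef_rot'][2];W=-F.mean(0)[2];print('Mx along bar N.m',m[1]*np.cos(y)-m[0]*np.sin(y),W)
im=c['img'];cv2.imwrite('pics/c3.png',cv2.resize(im[100:260,220:400],None,fx=3.7,fy=3.7,interpolation=cv2.INTER_CUBIC))
E
```

```text
[-0.12800795  0.11385413 -3.04908159] [0.44483678 0.47082483 0.50177959] [-0.10357296 -0.00142589 -0.00793534] [0.03193383 0.02118986 0.02576824] [580.87879534  37.45100477 124.46575961] [ 3.14156755e+00 -2.31936969e-05  1.07980459e+00] 8.7
Mx along bar N.m 0.09066513296420702 3.049081594794636
```

View pics/c3.png

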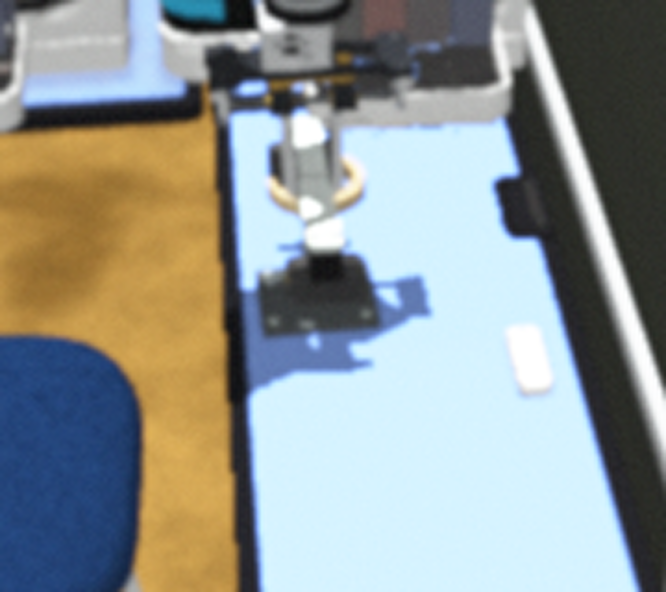

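The scene view shows the carrier held above the stand at about (322,235), square, with the surroundings clear. The wrist moment puts the heavy end at tool +x, about 29 mm from the grip. I'll start 3 mm to +x, then slide towards -x.

Request:
arm_command(
  plan=[
    [-1, 0.003, 0, 0.012, 0],
    [-1, 0, 0, 0.012, 0],
    [-1, 0, 0, 0.005, 0],
    [-1, 0, 0, 0.002, 0],
    [-1, 0, 0, 0.001, 0],
    [-1, 0, 0, 0, 0],
    [-1, 0, 0, 0, 0],
  ],
)

```text
clock: 9.57
eef_pos: [582.5, 40.1, 93.1]
eef_rot: [3.141, -0.0, 1.08]
wrist_force: [-4.1, 0.8, 5.3]
finger_gap: 29.5
finger_force: 40.0
```

```bash
cat >> h.py <<'E'
def avg(n=8):
    S=[]
    for i in range(n): eyes.camera('scene'); S.append(manip.read_state())
    f=lambda k:np.mean([s[k] for s in S],0)
    M=f('moment');y=S[-1]['eef_rot'][2]
    print('F',f('wrist_force').round(2),'Mbar',(M[1]*np.cos(y)-M[0]*np.sin(y)).round(4),'pos',f('eef_pos').round(2),S[-1]['clock'])
E
python3 -c "
from h import *
avg(6)"
```

```text
F [-4.09  0.63  5.8 ] Mbar 0.3363 pos [582.49  40.14  93.06] 9.875
```

Request:
arm_command(
  plan=[
    [-1, 0, 0, -0.001, 0],
    [-1, 0, 0, 0, 0],
    [-1, 0, 0, 0, 0],
  ],
)

```text
clock: 10.25
eef_pos: [582.3, 40.0, 93.3]
eef_rot: [3.142, 0.0, 1.08]
wrist_force: [0.5, -0.1, -3.2]
finger_gap: 29.8
finger_force: 40.0
```

```bash
python3 - <<'E'
from h import *
avg(5)
E3=np.array([582.5,40.1]);y=1.08;ux=np.array([np.cos(y),np.sin(y)]);uy=np.array([np.sin(y),-np.cos(y)])
out=[]
for n in('top','scene'):
    c=cam(n);P=cloud(c);im=c['img']
    X=(P[...,:2]-E3)@ux;Y=(P[...,:2]-E3)@uy
    m=(abs(Y)<13)&(abs(X)<125)&(P[...,2]>85)&(P[...,2]<135)&(im.min(2)>100)
    for lo in range(-120,120,15):
        k=m&(X>=lo)&(X<lo+15)
        if k.sum()>3: print(n,lo,k.sum(),np.percentile(P[k][:,2],[10,50,90]).round(1), Y[k].mean().round(1))
    uvs=np.argwhere(m);print(uvs.min(0),uvs.max(0))
    out.append(cv2.resize(im[90:220,200:300] if n=='top' else im[110:210,260:350],(395,510),interpolation=cv2.INTER_CUBIC))
cv2.imwrite('pics/c4.png',np.hstack(out))
E
```

```text
F [ 0.28  0.06 -2.58] Mbar 0.0864 pos [582.27  40.07  93.31] 10.5
top -120 6 [104.8 107.4 113.2] 0.9
top -105 51 [108.3 110.2 113.7] -0.4
top -90 50 [108.3 110.7 112.7] -0.2
top -75 50 [108.3 110.2 112.8] 0.1
top -60 51 [107.1 110.1 112.4] -0.4
top -45 50 [107.3 109.8 111.7] -0.3
top -30 42 [106.8 109.9 112.3] 1.1
[168 241] [190 271]
scene -120 7 [108.3 112.1 117.3] 4.5
scene -105 34 [103.9 110.5 115.6] -1.3
scene -90 20 [109.7 111.9 115.8] -1.4
scene -75 20 [110.3 113.3 114.7] -0.3
scene -60 23 [110.  113.2 115.5] 0.1
scene -45 15 [109.  111.6 113.7] 2.2
scene -30 23 [110.7 112.1 115.4] -0.2
scene -15 19 [108.7 112.7 115.7] -0.4
scene 0 19 [107.8 112.3 114.2] -0.2
scene 15 13 [109.7 112.2 116.2] -0.4
scene 30 20 [108.  111.  112.8] 1.9
scene 45 18 [109.2 112.6 115.1] -0.2
scene 60 17 [107.8 111.5 113.9] 1.5
scene 75 14 [109.5 111.8 114.6] 1.5
scene 90 13 [107.6 112.2 116.8] 1.0
[139 300] [175 312]
```

View pics/c4.png

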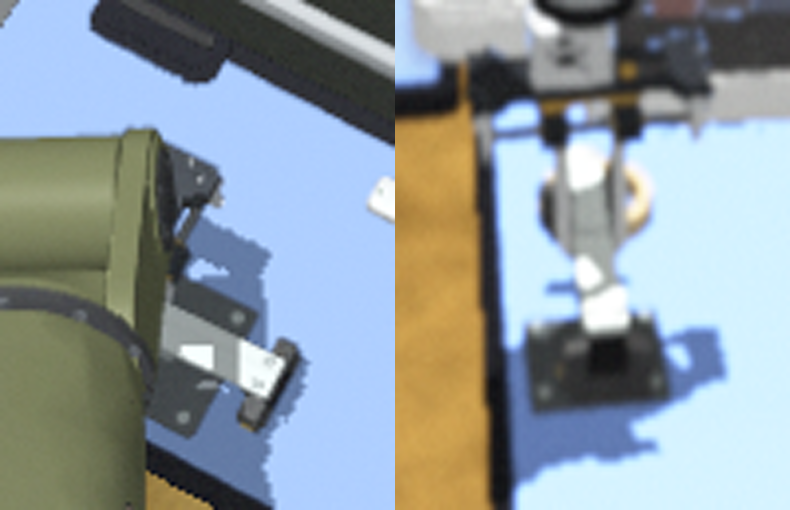

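The pictures and depth show the bar level, with its top at about 111, just touching the edge. I'll lower it a touch and check the contact.

Request:
arm_command(
  plan=[
    [-1, 0, 0, 0.0002, 0],
    [-1, 0, 0, 0, 0],
    [-1, 0, 0, 0, 0],
  ],
)

```text
clock: 10.98
eef_pos: [582.3, 40.1, 93.3]
eef_rot: [-3.142, 0.0, 1.08]
wrist_force: [-0.4, -0.0, -1.1]
finger_gap: 29.4
finger_force: 40.0
```

```bash
python3 -c "
from h import *
avg(6)"
```

```text
F [-0.69  0.06 -1.47] Mbar 0.1811 pos [582.26  40.1   93.27] 11.275
```

Request:
arm_command(
  plan=[
    [-1, 0, 0, 0.0001, 0],
    [-1, -0.001, 0, 0, 0],
    [-1, -0.001, 0, 0, 0],
    [-1, -0.001, 0, 0, 0],
    [-1, 0, 0, 0, 0],
    [-1, 0, 0, 0, 0],
    [-1, -0.001, 0, 0, 0],
    [-1, -0.001, 0, 0, 0],
    [-1, -0.001, 0, 0, 0],
    [-1, -0.001, 0, 0, 0],
    [-1, -0.001, 0, 0, 0],
    [-1, -0.001, 0, 0, 0],
    [-1, -0.001, 0, 0, 0],
    [-1, -0.001, 0, 0, 0],
    [-1, -0.001, 0, 0, 0],
  ],
)

```text
clock: 13.15
eef_pos: [576.6, 29.5, 93.2]
eef_rot: [3.142, -0.0, 1.08]
wrist_force: [1.3, 2.5, 1.5]
finger_gap: 29.8
finger_force: 40.0
```

```bash
python3 -c "
from h import *
avg(5)"
```

```text
F [0.64 0.99 1.63] Mbar -0.1802 pos [576.59  29.41  93.19] 13.4
```

Request:
arm_command(
  plan=[
    [-1, -0.001, 0, 0, 0],
    [-1, -0.001, 0, 0, 0],
    [-1, -0.002, 0, 0, 0],
    [-1, -0.002, 0, 0, 0],
    [-1, -0.002, 0, 0, 0],
    [-1, -0.002, 0, 0, 0],
    [-1, -0.002, 0, 0, 0],
    [-1, -0.002, 0, 0, 0],
    [-1, -0.002, 0, 0, 0],
    [-1, -0.002, 0, 0, 0],
    [-1, -0.001, 0, 0, 0],
    [-1, -0.001, 0, 0, 0],
    [-1, 0, 0, 0, 0],
    [-1, 0, 0, 0, 0],
  ],
)

```text
clock: 15.15
eef_pos: [567.1, 11.8, 93.1]
eef_rot: [-3.141, 0.0, 1.08]
wrist_force: [-0.4, -0.0, 1.4]
finger_gap: 29.5
finger_force: 40.0
```

```bash
python3 -c "
from h import *
avg(6)"
```

```text
F [ 0.08 -0.13  1.11] Mbar 0.0259 pos [567.12  11.81  93.11] 15.45
```

Request:
arm_command(
  plan=[
    [-1, 0, 0, -0.0001, 0],
    [-1, 0, 0, 0, 0],
    [-0.33, 0, 0, 0, 0],
    [-0.28, 0, 0, 0, 0],
    [-0.22, 0, 0, 0, 0],
    [-0.22, 0, 0, 0, 0],
    [-0.22, 0, 0, 0, 0],
    [-0.22, 0, 0, 0, 0],
    [-0.22, 0, 0, 0, 0],
    [-0.22, 0, 0, 0, 0],
  ],
  newtons=15,
)

```text
clock: 16.7
eef_pos: [567.2, 11.9, 93.2]
eef_rot: [-3.142, 0.0, 1.08]
wrist_force: [-0.5, 0.6, 0.5]
finger_gap: 36.6
finger_force: 0.0
```

```bash
cat >> h.py <<'E'
def tilt(n=6):
    E3=np.array([581,37.5]);y=1.08;ux=np.array([np.cos(y),np.sin(y)]);uy=np.array([np.sin(y),-np.cos(y)])
    for nm in('top','scene'):
        A=[]
        for i in range(n):
            c=cam(nm);P=cloud(c);im=c['img']
            X=(P[...,:2]-E3)@ux;Y=(P[...,:2]-E3)@uy
            m=(abs(Y)<11)&(X>-128)&(X<80)&(abs(P[...,2]-111-0)<25)&(im.min(2)>110)
            A.append(np.c_[X[m],P[m][:,2]])
        A=np.vstack(A)
        b=[(lo,len(k),np.median(k[:,1]).round(1)) for lo in range(-130,80,15) for k in [A[(A[:,0]>=lo)&(A[:,0]<lo+15)]] if len(k)>20]
        print(nm,b); b=np.array(b,float)
        if len(b)>2: print('slope',np.polyfit(b[:,0],b[:,2],1)[0])
    return c
E
python3 - <<'E'
from h import *
avg(1)
c=tilt(); cv2.imwrite('pics/c5.png',cv2.resize(c['img'][110:230,250:360],None,fx=5,fy=5,interpolation=cv2.INTER_CUBIC))
E
```

```text
F [-0.34  0.64  0.24] Mbar 0.0353 pos [567.19  11.87  93.25] 16.75
top [(-130, 224, np.float64(103.6)), (-115, 264, np.float64(104.1)), (-100, 265, np.float64(104.8)), (-85, 261, np.float64(105.5)), (-70, 262, np.float64(106.3)), (-55, 74, np.float64(106.9))]
slope 0.0453333333333326
scene [(-130, 113, np.float64(105.2)), (-115, 119, np.float64(106.3)), (-100, 124, np.float64(106.8)), (-85, 120, np.float64(107.3)), (-70, 113, np.float64(108.3)), (-55, 119, np.float64(109.5)), (-40, 109, np.float64(110.0)), (-25, 109, np.float64(110.7)), (-10, 108, np.float64(111.4)), (5, 108, np.float64(112.1)), (20, 104, np.float64(113.0)), (35, 92, np.float64(113.9)), (50, 107, np.float64(114.4)), (65, 65, np.float64(114.9))]
slope 0.050461538461538426
```

View pics/c5.png

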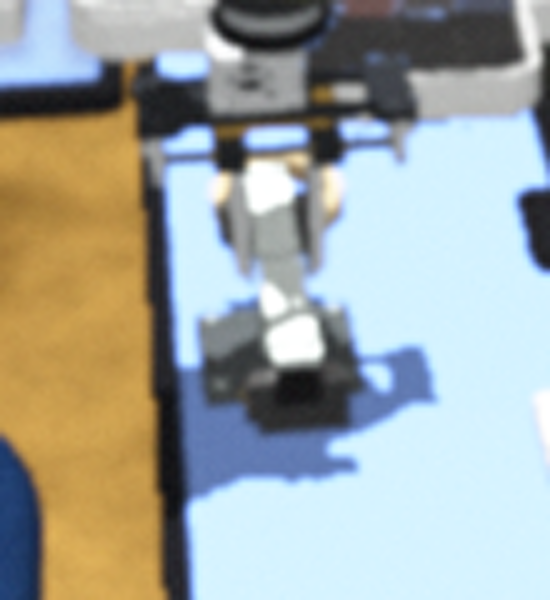

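The view shows the carrier free and balanced on the edge, with the near end at (295,370) slightly low. Depth gives a tilt of about 0.05, low at -x, so I'll regrip gently and shift it 3 mm to +x.

Request:
arm_command(
  plan=[
    [-0.3, 0, 0, 0, 0],
    [-0.35, 0, 0, 0, 0],
    [-0.5, 0, 0, 0, 0],
    [-0.5, 0, 0, 0, 0],
    [-0.5, 0, 0, 0, 0],
    [-0.5, 0.0005, 0, 0, 0],
    [-0.5, 0.0005, 0, -0.0001, 0],
    [-0.5, 0.001, 0, 0, 0],
    [-0.5, 0.001, 0, 0, 0],
    [-0.5, 0, 0, 0, 0],
    [-0.5, 0, 0, 0, 0],
    [-0.33, 0, 0, 0, 0],
    [-0.28, 0, 0, 0, 0],
    [-0.22, 0, 0, 0, 0],
    [-0.22, 0, 0, 0, 0],
    [-0.22, 0, 0, 0, 0],
    [-0.22, 0, 0, 0, 0],
    [-0.22, 0, 0, 0, 0],
    [-0.22, 0, 0, 0, 0],
    [-0.22, 0, 0, 0, 0],
  ],
  newtons=8,
)

```text
clock: 19.85
eef_pos: [568.6, 14.5, 93.4]
eef_rot: [3.142, 0.0, 1.08]
wrist_force: [-0.3, 0.4, 1.0]
finger_gap: 36.5
finger_force: 0.0
```

```bash
python3 - <<'E'
from h import *
avg(8)
c=tilt(6)
E
```

```text
F [-0.13  0.03 -0.24] Mbar 0.0302 pos [568.6   14.52  93.35] 20.25
top [(-130, 227, np.float64(110.6)), (-115, 266, np.float64(110.2)), (-100, 264, np.float64(110.1)), (-85, 262, np.float64(110.1)), (-70, 260, np.float64(110.2)), (-55, 132, np.float64(110.3))]
slope -0.00285714285714317
scene [(-130, 141, np.float64(111.2)), (-115, 111, np.float64(112.4)), (-100, 109, np.float64(111.9)), (-85, 112, np.float64(111.6)), (-70, 100, np.float64(112.2)), (-55, 113, np.float64(111.4)), (-40, 107, np.float64(112.1)), (-25, 102, np.float64(112.5)), (-10, 98, np.float64(112.0)), (5, 92, np.float64(111.6)), (20, 94, np.float64(111.7)), (35, 91, np.float64(111.2)), (50, 93, np.float64(111.9)), (65, 72, np.float64(111.3))]
slope -0.0015531135531135353
```

It's level now. I'll open wider and withdraw upward.

Request:
arm_command(
  plan=[
    [-0.1, 0, 0, 0, 0],
    [0.1, 0, 0, 0, 0],
    [0.2, 0, 0, 0, 0],
    [0.2, 0, 0, -0.005, 0],
    [0.2, 0, 0, -0.015, 0],
    [0.2, 0, 0, -0.03, 0],
    [0.2, 0, 0, -0.04, 0],
    [0.2, 0, 0, -0.03, 0],
    [0.2, 0, 0, 0, 0],
    [0.2, 0, 0, 0, 0],
    [0.2, 0, 0, 0, 0],
    [0.2, 0, 0, 0, 0],
    [0.2, 0, 0, 0, 0],
  ],
)

```text
clock: 22.48
eef_pos: [568.5, 14.5, 213.0]
eef_rot: [-3.141, 0.0, 1.08]
wrist_force: [0.0, 1.0, 0.4]
finger_gap: 56.5
finger_force: 0.0
```

```bash
python3 - <<'E'
from h import *
c=tilt(5); cv2.imwrite('pics/c6.png',cv2.resize(c['img'][110:230,250:360],None,fx=4,fy=4,interpolation=cv2.INTER_CUBIC))
E
```

```text
top [(-130, 198, np.float64(110.7)), (-115, 215, np.float64(110.2)), (-100, 220, np.float64(110.3)), (-85, 218, np.float64(110.2)), (-70, 222, np.float64(110.3)), (-55, 216, np.float64(110.1)), (-40, 214, np.float64(109.6)), (-25, 73, np.float64(109.5))]
slope -0.00944444444444396
scene [(-130, 120, np.float64(111.3)), (-115, 98, np.float64(112.2)), (-100, 85, np.float64(112.5)), (-85, 97, np.float64(112.4)), (-70, 83, np.float64(111.7)), (-55, 88, np.float64(112.1)), (-40, 86, np.float64(111.3)), (-25, 85, np.float64(112.0)), (-10, 79, np.float64(112.0)), (5, 81, np.float64(111.7)), (20, 85, np.float64(111.8)), (35, 72, np.float64(111.9)), (50, 83, np.float64(111.6)), (65, 60, np.float64(111.7))]
slope -0.0015531135531134637
```

View pics/c6.png

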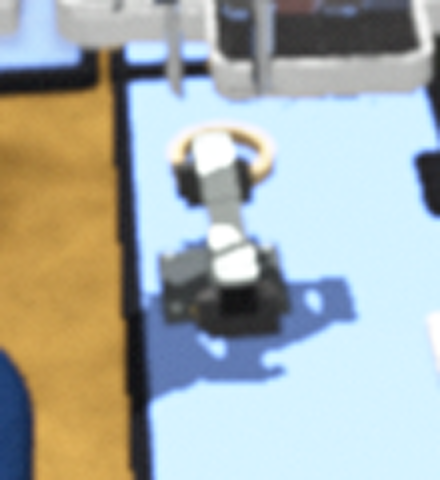

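The picture shows the carrier balanced level on the stand, from (212,155) to (235,290), with the gripper clear above it.

```bash
python3 -c "
from h import *
print(ticket.sign_off())"
```

```text
the job is handed in; nothing more can be done
None
```

The carrier is balancing on the stand's edge, level to within about 0.01 rad by the depth images, with its mark roughly 26 mm from the edge and the gripper clear above it. The job was handed in at about 23 s of the 64 s allowed, and the sign-off gave no verdict.

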